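# Third hand for a laptop drive tray

## Robot

A 6-joint arm with a two-finger parallel gripper is mounted at the origin on the work surface. World frame = base frame: x ahead of the robot, y to its left, z up, the work surface at z = 0. Lengths are in m, angles in rad, forces in N, time in s.
With the tool pointing down it reaches from about 0.35 to 0.975 m from the base axis. Payload 4.9 kg.
Tool frame: the origin (TCP) lies at the very end of the fingers, on their centre line; the grasp point (between the pads) lies 19 mm behind it; z points along the fingers, x is the direction in which the jaws open and shut, and the axes are right-handed (so a half turn about z gives the same grasp; the last joint's range is limited). The gripper opens to 85 mm and grips with 20 to 120 N. Pads are 22 mm wide; open, the fingers measure 114 mm over their backs; the gripper's body (76 mm by 85 mm) begins 54 mm behind the grasp point. The pads swing forward as they close: fully open they stand 13 mm farther back than shut.
Start: joints at [1.075, 0.053, 1.613, -0, 1.476, -0.119], TCP at [0.23, 0.581, 0.202] pointing down, gripper open.
Joint ranges: [-3.01, 3.01], [-1.01, 2.22], [0.06, 2.58], [-1.02, 4.17], [0.09, 2.62], [-3.14, 3.14]. Speed limits (rad/s): [2.57, 2.57, 3.14, 3.14, 3.14, 3.14].

## Interface

Orientations are given as a rotation vector (axis times angle).
In Python, from station import ctrl, get_image, calibration, job gives the robot as it stands.
- The arm moves only by the tool jog_arm, never from a script. Its argument "deltas" is a list of rows, each a list of 3 entries, a list of its own where there are three numbers: the turn, a rotation vector about the tool's x, y, z in degrees, then the shift along the tool's x, y, z in m, then the finger opening in m, from 0 to 0.0854. In form: [[[ax, ay, az], [tx, ty, tz], gripper], ...]. A call has 1 to 12 rows; each row is the pose to reach, as a shift and turn from the pose commanded when the call began, along the tool's axes at that moment; what a row does not reach only later rows make up. A row lasts 1/12 s, in which the tool goes at most 41.7 mm and 7.16 degrees, less where a joint would pass 70% of its speed; a pose out of reach is approached as far as the arm can. A call with a gripper value outside its range is refused whole. The fingers move at their own pace and stop on an object; "squeeze" is the grip in N (left out, the last holds). Time passes only in rows, so rows that repeat a pose let the fingers close. It gives the time, the measured TCP pose, the force and the opening at its end, in the units of the state.
- ctrl.get_obs(): the state, without advancing time (a new reading comes with each control period).
- get_image(name): name is "scene" or "top" or "wrist"; returns the picture (400x640x3 uint8, red, green, blue); there is no depth.
- calibration(name): a dict with "mtx" (3x3 intrinsics, pixels), "k1" (the pictures are not rectified: a ray, as slopes to the right and down, at radius r is drawn at 1 + k1 r^2 times it, then the intrinsics apply), "origin" and "rotation" of the camera in the world; the wrist camera has in their place "tool_from_camera" (4x4, takes a point from camera to tool coordinates, whose origin is the TCP and whose axes are the tool frame's). Camera axes: x right, y up, looking along -z (the intrinsics and any distortion apply to the point x, -y, -z); pixel columns grow to the right and rows downward; lengths in m; the calibration is good to about 2 mm. A picture is of the moment at which its call begins: read the wrist's pose just before it. calibration takes no time and is no camera call.
- job.finish_job(): hands the job in, once; it reports no verdict.
The state is a dict: "t": time; "q": joint angles; "dq": joint speeds; "effort": joint torques, N m; "tool_pos": TCP position; "tool_rot": TCP orientation; "contact_force": force on the tool from outside, world axes, zero at the start; "wrist_torque": the same for the moment, N m; "opening": finger opening in m.
Only numpy, scipy, OpenCV 4.12 (cv2) and the standard library are available. Lean on these libraries where they do the work, as an engineer would, in place of code of your own. Each camera call takes 0.05 s, during which the arm holds its last target.

## Task

Take the loaded drive tray, which has an upright handle to hold it by, slide it nose first under the two steel lips of the laptop's drive bay, with its drive still lying in it, and press it gently against the sprung connector at the end of the bay. Keep a steady push of about 9 N on the connector, which presses it about half-way back, for about three seconds so that I can drive the screws, and finish your program while still holding the tray pressed there: do not let go or draw back. Leave the other things on the bench alone and do not ram the connector.

Things in the scene. Friction and masses are not known exactly. Their poses are not given: they have to be found in the camera images.
- tray_handle (a point): Grasp point on the tray's upright black handle, a plate 10 mm thick (along x), 44 mm wide (y), rising 56 mm above the tray's underside at its rear end. This point is in its middle, 40 mm above the underside, 16 mm below its top, 145 mm behind the nose and 5 mm from the rear end. Axes: x from handle to nose, z up. 28 mm are free between handle and drive pocket.
- tray_nose (a point): Middle of the lower front edge of the bare-aluminium tray, the end that goes in first; axes as the handle. Tray plate 150 (x) x 92 (y) x 4 mm, its long edges run in the bay; lies flat on the bench at the start. On it a drive pocket, 77 mm wide outside, walls 8 mm high (12 mm at the nose). Loaded about 0.25 kg, balance point about 75 mm ahead of the handle.
- drive_center (a point): Centre of the loose drive (100 x 70 x 9.5 mm, steel with a white label) lying in the tray's pocket, 57 mm behind the nose and 9 mm above the tray's underside.
- bay_mouth (a point): Mouth of the bay: middle of its floor at the laptop's outer edge, 4 mm above the bench. x points straight into the bay (the way the tray slides), y left, z up. 96 mm wide between side rails 18 mm high, flared to 108 mm over the first 22 mm. From 20 to 105 mm inside, two steel lips cover the outer 5 mm each side, underside 10 mm above the floor, top 13 mm: the tray's plate slides between.
- chassis: The opened laptop base, black, 330 (x) x 235 (y) x 22 mm, fixed to the bench; origin under its centre, x as the bay's. It carries a circuit board and fan on its +y half, the drive bay on the other. Outside the bay's mouth is bare bench. With the tray pressed home its handle stays outside the mouth.
- connector_face (a point): Middle of the front face of the sprung connector, the stop at the end of the bay: a black block 62 mm wide, 14 mm high, its face from 5 to 19 mm above the bay floor, this point 12 mm above it; at rest 115 mm inside the mouth. Axes as the bay mouth.
- connector (a joint): How far the connector is pushed back, in m: 0 at rest, 0.020 at its hard stop. It is a spring: it pushes the tray back with 2.1 N at 0, 9.1 N at 0.010 and 16 N at 0.020 (700 N/m). It returns by itself when let go.
- spare_drive: a bare 2.5-inch drive lying flat on the bench, 100 x 70 x 9.5 mm: not the one to fit, leave alone. Origin: centre of its underside or axis.
- screw_jar: clear jar with white lid, 50 mm across, 55 mm tall: leave alone. Origin: centre of its underside or axis.
- screwdriver: screwdriver 170 mm long lying near the robot: leave alone. Origin: centre of its underside or axis.
- memory_module: memory module, 68 x 30 x 3.5 mm, lying on the laptop's palm rest behind the bay: leave alone. Origin: centre of its underside or axis.
- brush: cleaning brush 160 mm long, lying at the left: leave alone. Origin: centre of its underside or axis.
- screw_dish: shallow steel dish, 80 mm across, 22 mm tall: leave alone. Origin: centre of its underside or axis.
- cleaner: white bottle, 56 mm across, 130 mm tall: leave alone. Origin: centre of its underside or axis.
Mind the look-alikes: they are no part of the job. What is shaped like the part that bears tray_handle but orange or yellow is not meant.

How it is judged:
On the way, in this order (a step that is already met when the one before it is completed fails the run):
1. the tray's nose is in the bay, under the lips (x of tray_nose in the frame of bay_mouth above 0.04 m and y of tray_nose in the frame of bay_mouth between -0.006 and 0.006 m and z of tray_nose in the frame of bay_mouth between -0.003 and 0.009 m and angle between the x axis of tray_nose and the x axis of bay_mouth, either way round below 0.08 rad and distance between drive_center and tray_nose below 0.075 m), for 0.1 s.
2. the tray is pressed on the connector with 6 to 12 N for 2 s (contact force between tray and connector between 6 and 12 N and y of tray_nose in the frame of bay_mouth between -0.006 and 0.006 m and z of tray_nose in the frame of bay_mouth between -0.003 and 0.009 m and angle between the x axis of tray_nose and the x axis of bay_mouth, either way round below 0.08 rad and distance between drive_center and tray_nose below 0.075 m), for 2 s.
At the end, for the whole second after the job is handed in: The loaded tray sits in the bay (within 6 mm of its middle line and 0.08 rad of its direction, nose more than 115 mm inside, at floor level to 9 mm above), its drive in its pocket, the fingers still on it, and it presses the connector with 6 to 12 N, at rest, through the last second (all of step 2 and x of tray_nose in the frame of bay_mouth above 0.115 m and contact force between the fingers and tray above 2 N and linear speed of tray below 0.01 m/s); the arm keeps its last pose, push and grip.
It fails at once if the connector is rammed (over 25 N) (contact force between tray and connector above 25 N).
It fails at once if the drive falls out of the tray (distance between drive_center and tray_nose above 0.09 m).
It fails at once if one of the other things is moved by more than 30 mm (distance of any of spare_drive, screw_jar, screwdriver, memory_module, brush, screw_dish, cleaner from where it was at the start of the episode above 0.03 m).
It also fails if it takes over 54 s, if anything falls off the work surface, if the arm or the gripper's body presses on something with over 40 N, if the wrist force passes 120 N, or if a joint passes its speed limit or range.

## Working session

There is one attempt and no reset: what is moved stays moved. The work goes in short steps, Python scripts to look and compute and a tool call to move; the robot and the scene stay as the last step left them, time stands still between calls to the robot, and variables do not carry over. Pictures are saved under pics/ and viewed, and the job is handed in when it is done.

Besides the shell and the picture viewer there is one more tool, called after ">>>" as name([rows], argument=value, ...), one row to a line, values as JSON. jog_arm: Moves the arm, as the interface text tells. Its arguments: {"type":"object","properties":{"deltas":{"type":"array","items":{"type":"array"}},"squeeze":{"type":"number"}},"required":["deltas"]}

```bash
ls; mkdir -p pics; python3 - <<'E'
from station import ctrl,get_image,calibration,job
import cv2,numpy as np
print(ctrl.get_obs())
for n in ["scene","top","wrist"]:
    print(n,calibration(n))
for n in ["scene","top"]:
    im=get_image(n); cv2.imwrite(f"pics/{n}0.png",im[:,:,::-1])
E
```

```text
pics
{'t': 0.0, 'q': array([ 1.07502287e+00,  5.33421911e-02,  1.61427728e+00, -2.84684853e-06,
        1.47598545e+00, -1.19004713e-01]), 'dq': array([ 0.00057694,  0.00060812, -0.00030307,  0.00140265, -0.00153317,
        0.00114456]), 'effort': array([ 3.37196516e-04, -3.93702078e+01, -3.70169020e+01, -1.85159447e-04,
        7.23552250e-03,  2.66456126e-06]), 'tool_pos': array([0.22963034, 0.58056583, 0.20048215]), 'tool_rot': array([ 2.597385  ,  1.76560375, -0.00280369]), 'contact_force': array([-0.64280595,  0.10017963,  0.12407599]), 'wrist_torque': array([-0.00039208,  0.01279934,  0.02051306]), 'opening': 0.08551232066984017}
scene {'mtx': array([[385.44349373,   0.        , 319.5178254 ],
       [  0.        , 385.44349373, 203.85489475],
       [  0.        ,   0.        ,   1.        ]]), 'k1': -0.045753442529476766, 'origin': array([1.5507709 , 0.26871766, 0.87300616]), 'rotation': array([0.65230642, 0.8329907 , 1.61784554])}
top {'mtx': array([[515.5838521 ,   0.        , 324.24858377],
       [  0.        , 515.5838521 , 203.84753349],
       [  0.        ,   0.        ,   1.        ]]), 'k1': -0.096996013692012, 'origin': array([0.43751114, 0.03191141, 1.46603392]), 'rotation': array([ 0.03184672, -0.05636824, -1.58986757])}
wrist {'mtx': array([[325.17854779,   0.        , 315.33245885],
       [  0.        , 325.17854779, 198.06240587],
       [  0.        ,   0.        ,   1.        ]]), 'k1': -0.06726347125244961, 'tool_from_camera': array([[ 9.99999478e-01,  3.04030254e-04, -9.75743633e-04,
        -8.59217534e-04],
       [ 1.02735639e-05, -9.57669602e-01, -2.87869646e-01,
        -7.24282681e-02],
       [-1.02196110e-03,  2.87869485e-01, -9.57669105e-01,
        -1.72100889e-01],
       [ 0.00000000e+00,  0.00000000e+00,  0.00000000e+00,
         1.00000000e+00]])}
```

View pics/top0.png

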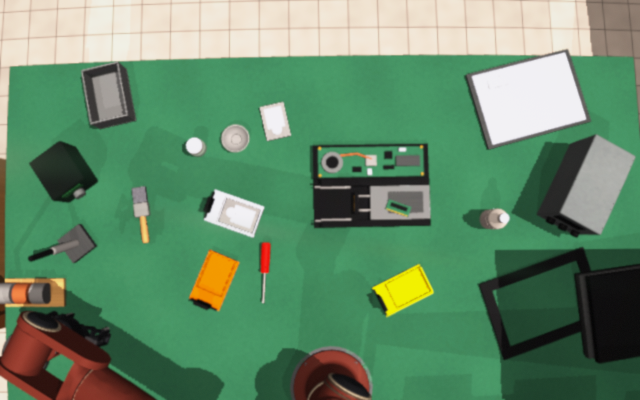

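View pics/scene0.png

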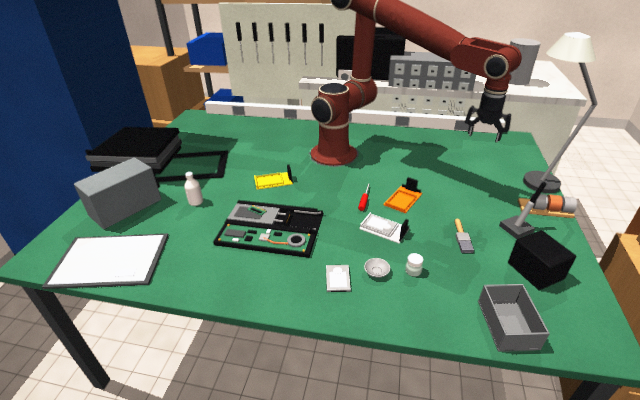

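```bash
cat > h.py <<'E'
import numpy as np,cv2
from scipy.spatial.transform import Rotation as R
from station import ctrl,get_image,calibration,job
def campose(name,obs=None):
    c=calibration(name)
    if name=="wrist":
        o=obs or ctrl.get_obs()
        Rt=R.from_rotvec(o["tool_rot"]).as_matrix(); T=c["tool_from_camera"]
        return c,Rt@T[:3,3]+o["tool_pos"],Rt@T[:3,:3]
    return c,np.array(c["origin"]),R.from_rotvec(c["rotation"]).as_matrix()
def rays(cp,px):
    c,o,Rc=cp; K=c["mtx"]
    px=np.asarray(px,float).reshape(-1,1,2)
    n=cv2.undistortPoints(px,K,np.array([c["k1"],0,0,0.]))[:,0]
    d=np.c_[n[:,0],-n[:,1],-np.ones(len(n))]
    return o,d@Rc.T
def onplane(cp,px,z):
    o,d=rays(cp,px); t=(z-o[2])/d[:,2]; return o+d*t[:,None]
def proj(cp,P):
    c,o,Rc=cp; p=(np.asarray(P,float).reshape(-1,3)-o)@Rc
    n=np.c_[p[:,0]/-p[:,2],-p[:,1]/-p[:,2]]
    r2=(n**2).sum(1,keepdims=True); n=n*(1+c["k1"]*r2)
    K=c["mtx"]; return np.c_[n[:,0]*K[0,0]+K[0,2],n[:,1]*K[1,1]+K[1,2]]
def snap(name,fn):
    o=ctrl.get_obs(); im=get_image(name); cv2.imwrite("pics/"+fn+".png",im[:,:,::-1]); 
    import pickle; pickle.dump(o,open("pics/"+fn+".pkl","wb")); return o,im
def load(fn):
    import pickle; return pickle.load(open("pics/"+fn+".pkl","rb")),cv2.imread("pics/"+fn+".png")
def delta(pos,xdeg,obs=None):
    """target tcp pos, tool pointing down, tool x heading xdeg in world -> turn deg, shift in tool axes"""
    o=obs or ctrl.get_obs(); a=np.radians(xdeg)
    x=np.array([np.cos(a),np.sin(a),0]); z=np.array([0,0,-1.]); M=np.c_[x,np.cross(z,x),z]
    Rt=R.from_rotvec(o["tool_rot"])
    turn=np.degrees((Rt.inv()*R.from_matrix(M)).as_rotvec())
    return turn.round(2),Rt.inv().apply(np.asarray(pos)-o["tool_pos"]).round(4)
def heading(o):
    M=R.from_rotvec(o["tool_rot"]).as_matrix(); return np.degrees(np.arctan2(M[1,0],M[0,0])),M[:,2].round(4)
E
python3 - <<'E'
from h import *
cp=campose("top")
print(onplane(cp,[[208,203],[235,213],[316,203]],0.02))
im=cv2.imread("pics/top0.png")
a=cv2.resize(im[170:250,190:290],None,fx=8,fy=7.5,interpolation=cv2.INTER_CUBIC); cv2.imwrite("pics/a.png",a[:600,:800])
print(heading(ctrl.get_obs()))
E
```

```text
[[0.52702005 0.33564871 0.02      ]
 [0.49743451 0.25964981 0.02      ]
 [0.521198   0.03170172 0.02      ]]
(np.float64(68.40992772828255), array([-9.0e-04, -1.7e-03, -1.0e+00]))
```

View pics/a.png

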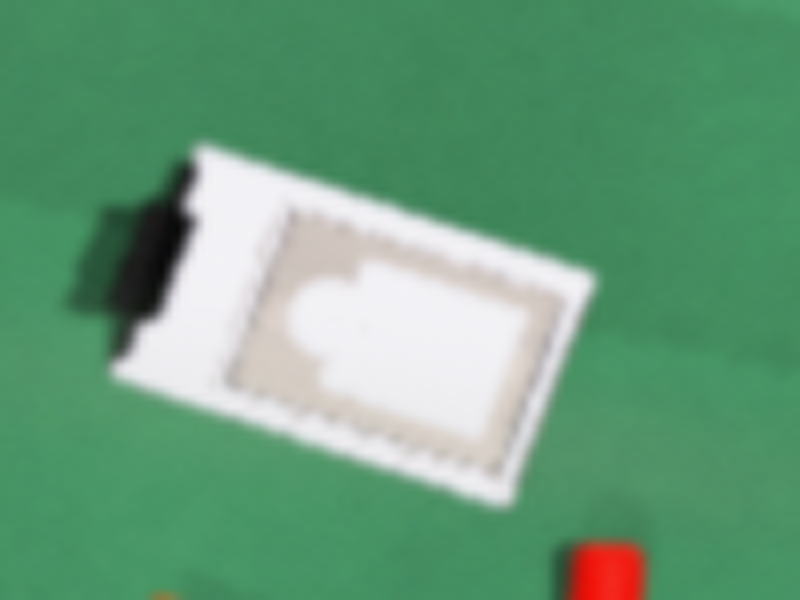

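```bash
python3 - <<'E'
from h import *
cp=campose("top")
u=np.array([[597,275],[510,508],[200,145],[112,375]],float)
px=np.c_[190+u[:,0]/8-.44,170+u[:,1]/7.5-.43]
P=onplane(cp,px,0.004); print(P)
n=(P[0]+P[1])/2; r=(P[2]+P[3])/2; d=n-r; print(np.linalg.norm(d),np.linalg.norm(P[0]-P[1]))
print(np.degrees(np.arctan2(d[1],d[0])))
h=n-d/np.linalg.norm(d)*.145; print("handle",h)
# viewing pose
print(delta([h[0]-.02,h[1]-.03,.20],np.degrees(np.arctan2(d[1],d[0]))+180))
E
```

```text
[[0.51573729 0.17893785 0.004     ]
 [0.42827503 0.21100794 0.004     ]
 [0.56787874 0.31993646 0.004     ]
 [0.48109659 0.35208495 0.004     ]]
0.15048578403856697 0.09315652410933799
-110.41070892650264
handle [0.52257451 0.33086934 0.004     ]
(array([-0.01,  0.11, -1.18]), array([-0.1597,  0.3567,  0.0008]))
```

```bash
python3 - <<'E'
from h import *
print(delta([.5226-.02,.3309-.03,.15],69.6))
E
```

```text
(array([-0.01,  0.11, -1.19]), array([-0.1595,  0.3567,  0.0508]))
```

>>> jog_arm([
  [[0,0,0],[-0.01,0.02,0.0],0.034],
  [[0,0,0],[-0.025,0.055,0.0],0.034],
  [[0,0,-0.3],[-0.04,0.09,0.0],0.034],
  [[0,0,-0.5],[-0.057,0.127,0.005],0.034],
  [[0,0,-0.8],[-0.075,0.167,0.012],0.034],
  [[0,0,-1.0],[-0.093,0.207,0.02],0.034],
  [[0,0,-1.2],[-0.11,0.247,0.03],0.034],
  [[0,0.1,-1.2],[-0.128,0.287,0.04],0.034],
  [[0,0.1,-1.2],[-0.142,0.317,0.048],0.034],
  [[0,0.1,-1.2],[-0.153,0.342,0.051],0.034],
  [[0,0.1,-1.2],[-0.16,0.357,0.051],0.034],
  [[0,0.1,-1.2],[-0.16,0.357,0.051],0.034],
])

```text
t: 1.1
tool_pos: [0.5046, 0.298, 0.1495]
tool_rot: [-2.583, -1.787, 0.001]
contact_force: [-1.0, -0.4, 0.7]
opening: 0.0338
```

```bash
python3 - <<'E'
from h import *
o,im=snap("wrist","w1"); print(o,heading(o))
E
```

```text
{'t': 1.1, 'q': array([ 4.06316034e-01, -1.37304601e-03,  1.75636862e+00,  2.72882121e-04,
        1.38704940e+00, -8.04110537e-01]), 'dq': array([ 0.06090631, -0.01983533,  0.00295657,  0.03688123,  0.01418839,
        0.03751735]), 'effort': array([ -1.18294716, -35.30695796, -35.79055309,  -0.14717861,
        -0.04144848,  -0.19480116]), 'tool_pos': array([0.50464013, 0.29799246, 0.14950967]), 'tool_rot': array([-2.58334017e+00, -1.78710486e+00,  6.13161948e-04]), 'contact_force': array([-1.03246592, -0.42462592,  0.66988048]), 'wrist_torque': array([ 0.02391698,  0.07891211, -0.00255842]), 'opening': 0.03382330564315422} (np.float64(69.34947547294934), array([-5.e-04,  1.e-04, -1.e+00]))
```

View pics/w1.png

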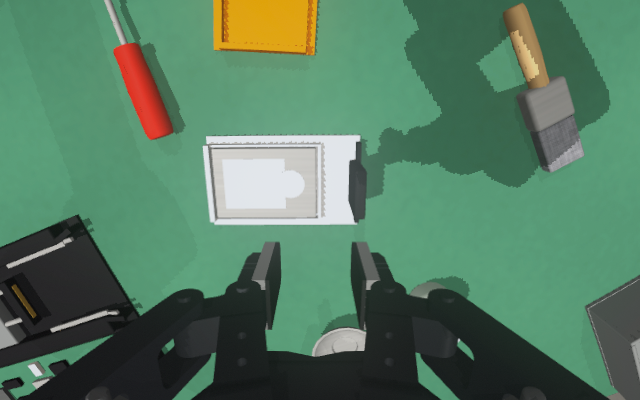

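```bash
python3 - <<'E'
from h import *
o,im=snap("wrist","w2"); print(o["tool_pos"],heading(o),np.abs(o["dq"]).max())
im=im[:,:,::-1]
cv2.imwrite("pics/w2c.png",cv2.resize(im[125:235,195:380],None,fx=4.3,fy=4.3,interpolation=cv2.INTER_CUBIC))
E
```

```text
[0.50353332 0.29964673 0.14989981] (np.float64(69.43315433281089), array([-8.0e-04,  1.3e-03, -1.0e+00])) 0.046365168185293716
```

View pics/w2c.png

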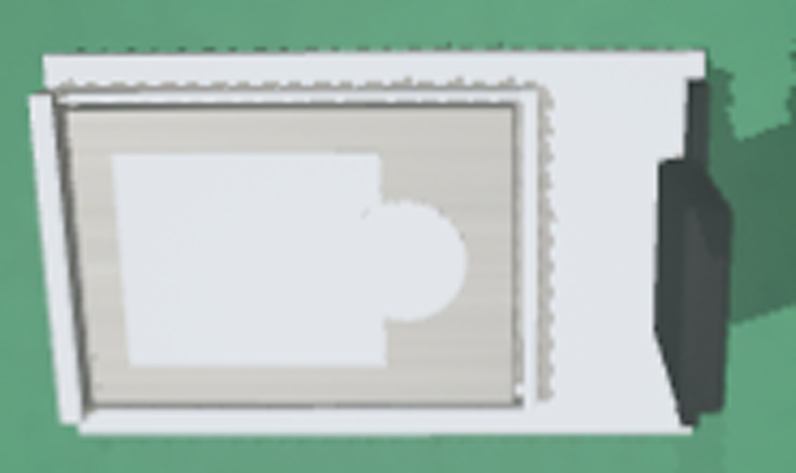

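```bash
cat > meas.py <<'E'
from h import *
def tray(fn,z=0.004,box=(150,380,110,260)):
    o,im=load(fn); cp=campose("wrist",o)
    hsv=cv2.cvtColor(im,cv2.COLOR_BGR2HSV); m=((hsv[:,:,1]<40)&(hsv[:,:,2]>150)).astype(np.uint8)
    x0,x1,y0,y1=box; mm=np.zeros_like(m); mm[y0:y1,x0:x1]=m[y0:y1,x0:x1]
    n,l,s,c=cv2.connectedComponentsWithStats(mm); k=1+s[1:,4].argmax(); mk=l==k
    print("bbox",s[k])
    return o,cp,mk,im
if __name__=="__main__":
    o,cp,mk,im=tray("w2")
    cols=np.arange(228,345)
    up=[];lo=[]
    for c in cols:
        r=np.flatnonzero(mk[:,c]); up.append((c,r[0]-.5)); lo.append((c,r[-1]+.5))
    U=onplane(cp,up,.004); L=onplane(cp,lo,.004)
    for X in (U,L):
        v=cv2.fitLine(X[:,:2].astype(np.float32),cv2.DIST_HUBER,0,1e-6,1e-6).ravel(); s=np.sign(-v[1]); print("dir",np.degrees(np.arctan2(v[1]*s,v[0]*s)),v[2:])
    rows=list(range(140,142))+list(range(219,224))
    for r in range(136,226,4):
        c=np.flatnonzero(mk[r]); 
        if len(c): print(r,c[0],c[-1],end="; ")
E
python3 meas.py
```

```text
bbox [  202   137   157    89 12566]
dir -110.718346 [0.45818898 0.29078   ]
dir -110.54448 [0.54394525 0.2565103 ]
140 205 358; 144 205 354; 148 202 354; 152 202 353; 156 202 353; 160 203 353; 164 203 347; 168 203 347; 172 204 347; 176 204 347; 180 205 347; 184 205 346; 188 205 346; 192 206 346; 196 206 346; 200 207 346; 204 207 347; 208 207 348; 212 208 349; 216 208 350; 220 209 351; 224 213 355;
```

```bash
python3 - <<'E'
from h import *
o,im=load("w2"); cp=campose("wrist",o)
P=onplane(cp,[[204.6,137.5],[358.9,137.0],[213.2,225.2],[355.4,225.2]],.004); print(P[:,:2], np.linalg.norm(P[0]-P[1]))
a=np.radians(-110.62); x=np.array([np.cos(a),np.sin(a)]); y=np.array([-x[1],x[0]])
print("along",P[:,:2]@x,"across",P[:,:2]@y)
A=P[:,:2]
rear=min(A[1]@x,A[3]@x); mid=(A[0]@y+A[2]@y)/2
h=(rear+.005)*x+mid*y; print("handle",h)
# handle top front corner check at z=.056
H=onplane(cp,[[195+660/4.3-.4,125+160/4.3-.4],[195+685/4.3-.4,125+420/4.3-.4],[195+733/4.3-.4,125+212/4.3-.4],[195+722/4.3-.4,125+410/4.3-.4]],.056)[:,:2]
print("handle tops along/across rel h",(H-h)@x,(H-h)@y)
print(delta([h[0],h[1],.08],69.4))
E
```

```text
[[0.42908152 0.21168658]
 [0.48185527 0.35248168]
 [0.51495844 0.17989382]
 [0.56749857 0.32009054]] 0.15036066519913593
along [-0.34923417 -0.49959471 -0.3497213  -0.49943952] across [0.32704381 0.32685311 0.41861557 0.41841695]
handle [0.52312559 0.3316105 ]
handle tops along/across rel h [ 0.01023996  0.00356229 -0.00429639 -0.00389396] [-0.03101931  0.02242455 -0.02081161  0.02026352]
(array([-0.06, -0.08,  0.14]), array([0.0359, 0.0082, 0.0703]))
```

>>> jog_arm([
  [[0,0,0],[0.012,0.003,0.01],0.034],
  [[0,0,0.1],[0.024,0.006,0.025],0.034],
  [[0,0,0.1],[0.034,0.008,0.04],0.034],
  [[0,0,0.1],[0.036,0.008,0.05],0.034],
  [[0,0,0.1],[0.036,0.008,0.055],0.034],
  [[0,0,0.1],[0.036,0.008,0.058],0.034],
  [[0,0,0.1],[0.036,0.008,0.06],0.034],
  [[0,0,0.1],[0.036,0.008,0.06],0.034],
])

```text
t: 1.87
tool_pos: [0.5229, 0.332, 0.091]
tool_rot: [-2.58, -1.791, -0.003]
contact_force: [0.6, -0.6, 0.2]
opening: 0.0339
```

```bash
python3 - <<'E'
from h import *
o,im=snap("wrist","w3"); print(o["tool_pos"],heading(o),o["contact_force"])
print(delta([.5231,.3316,.021],69.4,o))
E
```

```text
[0.52285079 0.33203492 0.09100472] (np.float64(69.52122104860051), array([ 8.0e-04,  1.7e-03, -1.0e+00])) [ 0.58593955 -0.63306097  0.15458084]
(array([ 0.01, -0.11,  0.12]), array([-0.0005,  0.0004,  0.07  ]))
```

View pics/w3.png

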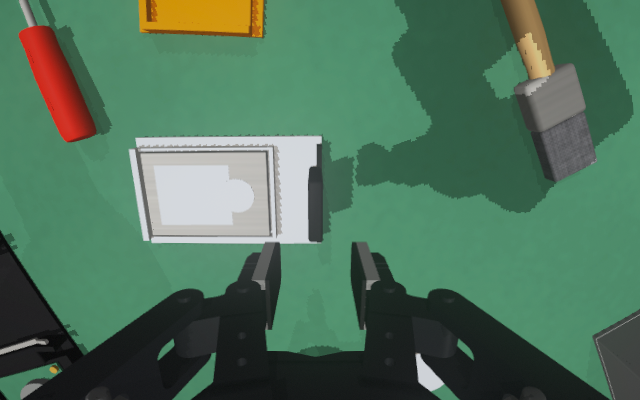

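>>> jog_arm([
  [[0,-0.1,0],[0,0,0.01],0.034],
  [[0,-0.1,0],[0,0,0.022],0.034],
  [[0,-0.1,0],[0,0,0.034],0.034],
  [[0,-0.1,0],[0,0,0.046],0.034],
  [[0,-0.1,0],[0,0,0.057],0.034],
  [[0,-0.1,0],[0,0,0.066],0.034],
  [[0,-0.1,0],[0,0,0.07],0.034],
  [[0,-0.1,0],[0,0,0.07],0.034],
])

```text
t: 2.58
tool_pos: [0.5221, 0.3316, 0.0188]
tool_rot: [-2.581, -1.791, 0.005]
contact_force: [-0.2, 0.0, -0.3]
opening: 0.0341
```

```bash
python3 - <<'E'
from h import *
o,im=snap("wrist","w4"); print(o["tool_pos"],heading(o),o["contact_force"])
E
```

```text
[0.52207603 0.33162264 0.01879416] (np.float64(69.50707993311235), array([-0.0028, -0.0013, -1.    ])) [-0.20304501  0.02470933 -0.34951932]
```

View pics/w4.png

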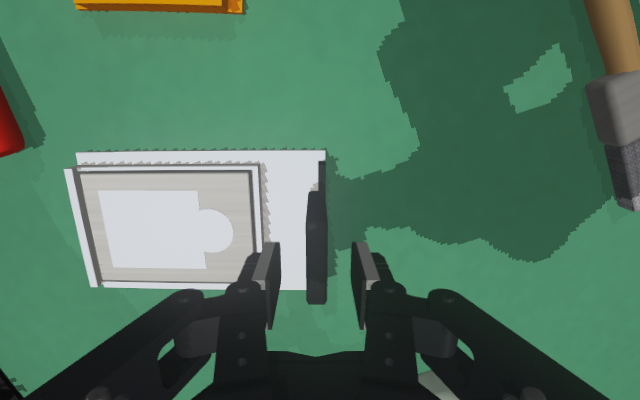

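```bash
python3 - <<'E'
from h import *
o,im=load("w4"); cp=campose("wrist",o)
h=np.array([.5231,.3316]);a=np.radians(-110.62); x=np.array([np.cos(a),np.sin(a)]); y=np.array([-x[1],x[0]])
for z in(.056,.004):
  for w in (-22,22): print(z,w,proj(cp,[*(h+y*w/1000-.005*x),z]).round(1))
Rt=R.from_rotvec(o["tool_rot"])
for dy in(-.011,.011): print(proj(cp,Rt.apply([-.0,dy,-.019])+o["tool_pos"]))
cv2.imwrite("pics/w4c.png",cv2.resize(im[140:340,220:420],None,fx=3,fy=3,interpolation=cv2.INTER_CUBIC))
E
```

```text
0.056 -22 [[329.  221.4]]
0.056 22 [[327.6 306.2]]
0.004 -22 [[325.6 190.4]]
0.004 22 [[324.8 257.2]]
[[316.76250157 227.27070499]]
[[316.7065427  266.14744849]]
```

View pics/w4c.png

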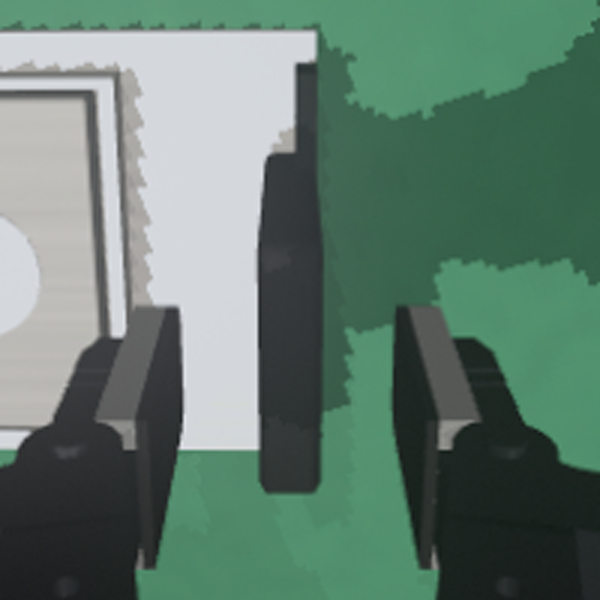

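>>> jog_arm([
  [[0,0,0],[0,0,-0.002],0.034],
  [[0,0,0],[0,0,-0.002],0.025],
  [[0,0,0],[0,0,-0.002],0.018],
  [[0,0,0],[0,0,-0.002],0.012],
  [[0,0,0],[0,0,-0.002],0.005],
  [[0,0,0],[0,0,-0.002],0.0],
  [[0,0,0],[0,0,-0.002],0.0],
  [[0,0,0],[0,0,-0.002],0.0],
], squeeze=70)

```text
t: 3.3
tool_pos: [0.5236, 0.3323, 0.0238]
tool_rot: [2.581, 1.791, 0.001]
contact_force: [-1.7, -1.8, 5.7]
opening: 0.0062
```

```bash
python3 - <<'E'
from h import *
o,im=snap("wrist","w5"); print(o["tool_pos"],heading(o),o["contact_force"],o["opening"])
E
```

```text
[0.52361901 0.33226874 0.02375421] (np.float64(69.51579117330155), array([ 9.e-04,  1.e-04, -1.e+00])) [-1.71707944 -1.75134524  5.73800522] 0.0061669539202910935
```

View pics/w5.png

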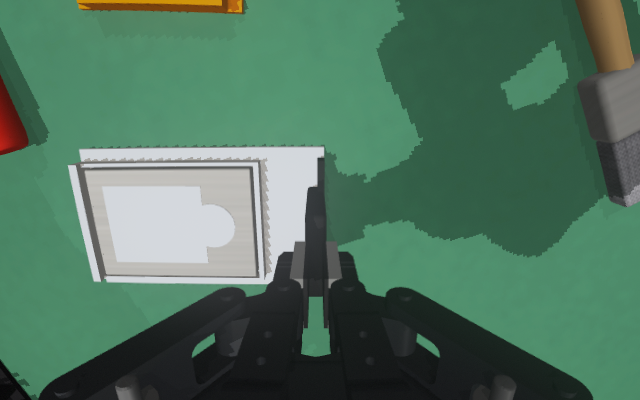

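>>> jog_arm([
  [[0,0,0],[0,0,-0.001],0.0],
  [[0,0,0],[0,0,-0.003],0.0],
  [[0,0,0],[0,0,-0.006],0.0],
  [[0,0,0],[0,0,-0.009],0.0],
  [[0,0,0],[0,0,-0.012],0.0],
  [[0,0,0],[0,0,-0.015],0.0],
  [[0,0,0],[0,0,-0.015],0.0],
  [[0,0,0],[0,0,-0.015],0.0],
])

```text
t: 4.02
tool_pos: [0.5233, 0.3323, 0.038]
tool_rot: [2.581, 1.791, 0.001]
contact_force: [-0.1, 0.7, -2.4]
opening: 0.0059
```

```bash
python3 - <<'E'
from h import *
o,im=snap("wrist","w6"); print(o["tool_pos"],heading(o),o["contact_force"],o["opening"],o["wrist_torque"])
o,im=snap("scene","s6"); cv2.imwrite("pics/s6c.png",cv2.resize(im[190:260,340:440,::-1],None,fx=7,fy=7,interpolation=cv2.INTER_CUBIC))
E
```

```text
[0.52330726 0.3323104  0.03802243] (np.float64(69.51325108602114), array([ 5.e-04,  3.e-04, -1.e+00])) [-0.14710971  0.71257411 -2.40933628] 0.005896376064920572 [ 0.18747207 -0.04716546  0.02645497]
```

View pics/w6.png

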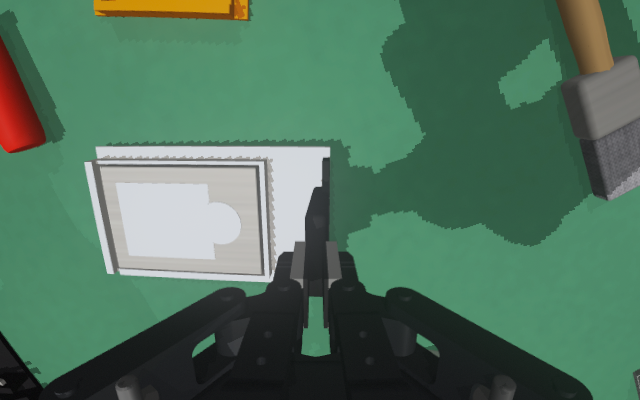

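View pics/s6c.png

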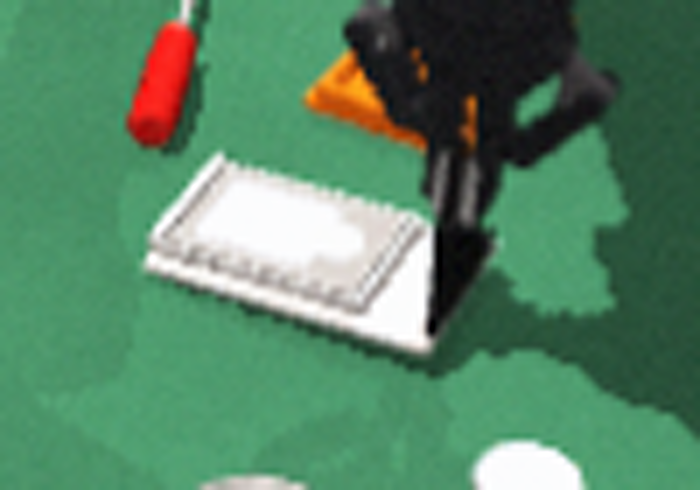

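```bash
python3 - <<'E'
import cv2
for n in ("w5","w6"):
    im=cv2.imread(f"pics/{n}.png"); cv2.imwrite(f"pics/{n}c.png",cv2.resize(im[135:295,60:345],None,fx=2.8,fy=2.8,interpolation=cv2.INTER_CUBIC))
E
```

```text
(no output)
```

View pics/w6c.png

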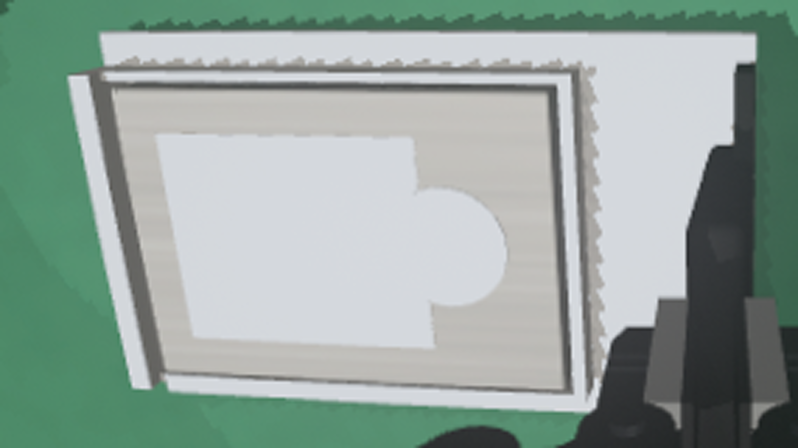

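View pics/w5c.png

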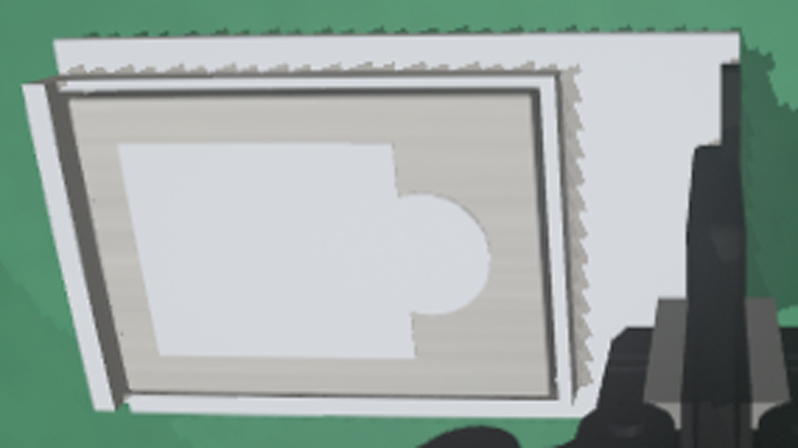

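```bash
cat > pnp.py <<'E'
from h import *
def solve(fn,obj,px):
    """tray pose in world from PnP"""
    o,_=load(fn); c,oc,Rc=campose("wrist",o); K=c["mtx"]; dist=np.array([c["k1"],0,0,0.])
    ok,rv,tv=cv2.solvePnP(np.array(obj,float),np.array(px,float),K,dist,flags=cv2.SOLVEPNP_SQPNP)
    rv,tv=cv2.solvePnPRefineLM(np.array(obj,float),np.array(px,float),K,dist,rv,tv)
    pr,_=cv2.projectPoints(np.array(obj,float),rv,tv,K,dist)
    F=np.diag([1,-1,-1.]); M=Rc@F@cv2.Rodrigues(rv)[0]; t=Rc@F@tv.ravel()+oc
    x=M[:,0]
    print(fn,"resid",(pr[:,0]-px).round(1).tolist())
    print(" nose",t.round(4),"yaw",np.degrees(np.arctan2(x[1],x[0])).round(2),"pitch(nose up)",np.degrees(np.arcsin(x[2])).round(2),"roll(left up)",np.degrees(np.arcsin(M[2,1])).round(2))
    return M,t
OBJ=[[0,-.046,.004],[-.150,-.046,.004],[0,-.0385,.012],[0,.0385,.012],[0,.046,.004]]
if __name__=="__main__":
    f=lambda l:[[60+u/2.8-.3,135+v/2.8-.3] for u,v in l]
    solve("w5",OBJ,f([[54,40],[740,33],[23,84],[95,411],[130,411]]))
    solve("w6",OBJ,f([[101,33],[756,33],[70,76],[133,388],[165,388]]))
E
python3 pnp.py
```

```text
w5 resid [[-1.7, -0.1], [-0.4, 0.4], [1.2, -1.3], [1.3, -1.4], [-0.3, 2.5]]
 nose [0.4728 0.1975 0.0025] yaw -109.53 pitch(nose up) -7.06 roll(left up) 0.99
w6 resid [[-2.1, -0.0], [-0.5, 0.5], [1.5, -1.6], [1.4, -1.4], [-0.2, 2.6]]
 nose [0.4736 0.2004 0.0058] yaw -110.07 pitch(nose up) -7.17 roll(left up) 0.72
```

```bash
python3 - <<'E'
import cv2
im=cv2.imread("pics/w4.png"); cv2.imwrite("pics/w4d.png",cv2.resize(im[140:300,55:340],None,fx=2.8,fy=2.8,interpolation=cv2.INTER_CUBIC))
E
```

```text
(no output)
```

View pics/w4d.png

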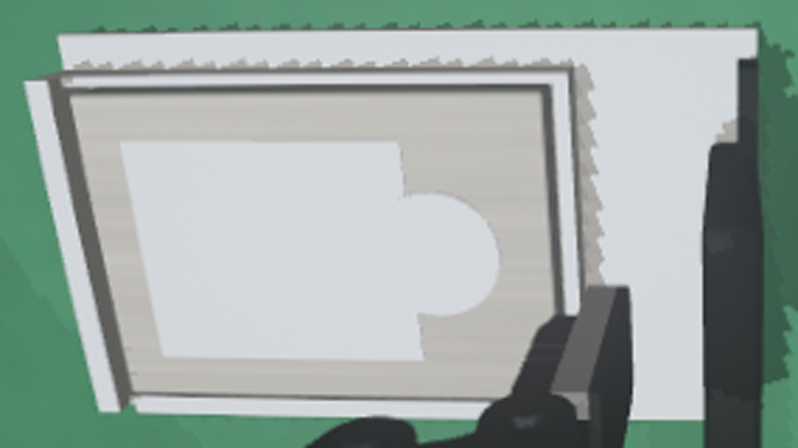

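```bash
cat > pnp2.py <<'E'
from pnp import *
o,im=load("w4"); cp=campose("wrist",o)
def f(l,ox,oy,s=2.8): return np.array([[ox+u/s-.5+.5/s,oy+v/s-.5+.5/s] for u,v in l])
w4=f([[59,35],[758,30],[121,142],[400,142],[424,361],[163,357],[25,82],[100,411],[135,412]],55,140)
a=np.radians(-110.62); x=np.array([np.cos(a),np.sin(a),0]); y=np.array([-x[1],x[0],0])
h=np.array([.5231,.3316,0]); n=h+.145*x
def model(zw=.012):
    zs=[.004,.004]+[.01375]*4+[zw]*2+[.004]
    P=np.array([onplane(cp,[p],z)[0] for p,z in zip(w4,zs)])-n
    return np.c_[P@x,P@y,P[:,2]]
if __name__=="__main__":
    for zw in (.012,.016): print((model(zw)*1000).round(1).tolist())
    M=model(.016)[:6]
    solve("w4",M,w4[:6])
    solve("w5",M,f([[54,40],[740,33],[119,144],[391,143],[414,359],[159,356]],60,135))
    solve("w6",M,f([[101,33],[756,33],[156,134],[413,138],[434,349],[193,338]],60,135))
E
python3 pnp2.py
```

```text
[[-0.0, -45.6, 4.0], [-149.6, -45.9, 4.0], [-16.9, -24.5, 13.8], [-76.7, -24.5, 13.8], [-76.7, 25.4, 13.8], [-16.7, 25.5, 13.8], [3.6, -37.0, 12.0], [3.2, 41.1, 12.0], [0.6, 46.2, 4.0]]
[[-0.0, -45.6, 4.0], [-149.6, -45.9, 4.0], [-16.9, -24.5, 13.8], [-76.7, -24.5, 13.8], [-76.7, 25.4, 13.8], [-16.7, 25.5, 13.8], [0.3, -37.8, 16.0], [-0.1, 38.6, 16.0], [0.6, 46.2, 4.0]]
w4 resid [[0.0, 0.0], [0.0, 0.0], [-0.0, 0.0], [0.0, 0.0], [0.0, -0.0], [-0.0, -0.0]]
 nose [0.472  0.1959 0.    ] yaw -110.62 pitch(nose up) 0.0 roll(left up) -0.0
w5 resid [[0.5, 0.0], [0.1, 0.0], [-0.6, 0.2], [-0.0, 0.1], [0.3, -0.3], [-0.2, -0.1]]
 nose [ 4.723e-01  1.965e-01 -2.000e-04] yaw -110.49 pitch(nose up) 0.13 roll(left up) -0.1
w6 resid [[0.1, 0.2], [0.2, 0.1], [-0.1, 0.1], [-0.2, -0.1], [0.1, -0.3], [-0.1, 0.0]]
 nose [0.4735 0.2003 0.0036] yaw -110.47 pitch(nose up) -3.96 roll(left up) -0.09
```

>>> jog_arm([
  [[0,-0.5,0],[0,0,-0.003],0.0],
  [[0,-1.2,0],[0,0,-0.007],0.0],
  [[0,-2.0,0],[0,0,-0.012],0.0],
  [[0,-3.0,0],[0,0,-0.017],0.0],
  [[0,-3.8,0],[0,0,-0.02],0.0],
  [[0,-4,0],[0,0,-0.02],0.0],
  [[0,-4,0],[0,0,-0.02],0.0],
], squeeze=100)

```text
t: 4.7
tool_pos: [0.5236, 0.3327, 0.0583]
tool_rot: [2.547, 1.768, -0.088]
contact_force: [0.0, -0.0, -2.0]
opening: 0.0044
```

```bash
python3 - <<'E'
from h import *
o,im=snap("wrist","w7"); print(o["tool_pos"],heading(o),o["contact_force"],o["opening"],o["wrist_torque"])
im=im[:,:,::-1]; cv2.imwrite("pics/w7c.png",cv2.resize(im[135:295,60:345],None,fx=2.8,fy=2.8,interpolation=cv2.INTER_CUBIC))
im=cv2.imread("pics/top0.png"); cv2.imwrite("pics/bay0.png",cv2.resize(im[135:235,305:440],None,fx=5.9,fy=5.9,interpolation=cv2.INTER_CUBIC))
E
```

```text
[0.52356464 0.33273698 0.05825739] (np.float64(69.53664279282368), array([-0.0236, -0.0651, -0.9976])) [ 0.02844391 -0.00460355 -2.03021821] 0.004380976822809412 [ 0.21444421 -0.07982837 -0.01459385]
```

View pics/w7c.png

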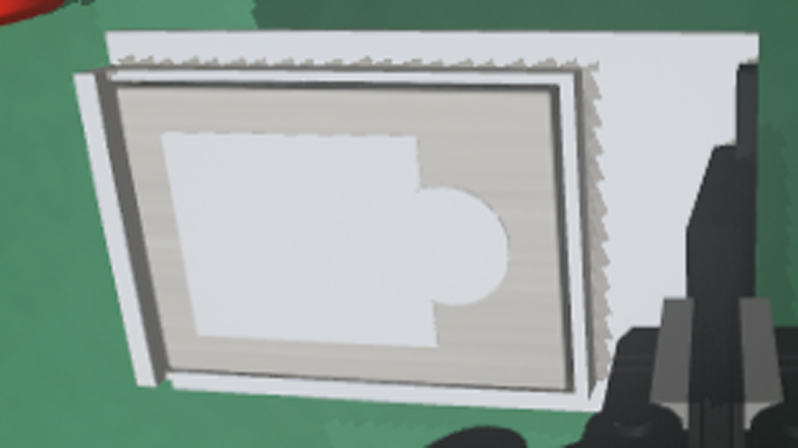

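View pics/bay0.png

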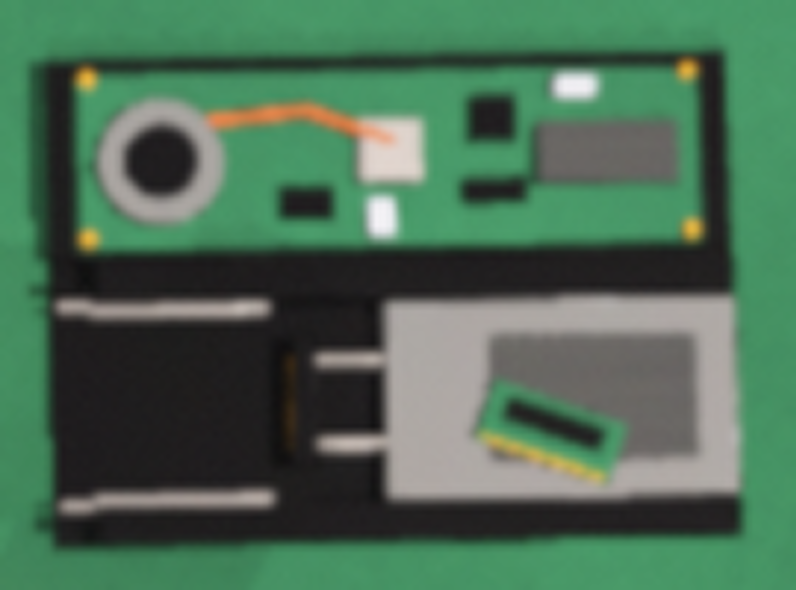

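```bash
cat > t.py <<'E'
from pnp2 import *
M6=model(.016)[:6]
solve("w7",M6,f([[106,33],[758,34],[162,133],[416,137],[438,347],[197,335]],60,135))
cp=campose("top")
q=f([[88,310],[270,306],[95,501],[272,497],[270,306],[272,497]],305,135,5.9)
P=onplane(cp,q,.017)[:,:2]; print(P)
d=(P[1]-P[0])+(P[3]-P[2]); print("bay dir",np.degrees(np.arctan2(d[1],d[0])), "each",[np.degrees(np.arctan2(*(b-a)[::-1])) for a,b in((P[0],P[1]),(P[2],P[3]))],"sep",np.linalg.norm(P[1]-P[3]),"len",np.linalg.norm(P[1]-P[0]))
end=(P[1]+P[3])/2; u=d/np.linalg.norm(d); print("mouth",end-u*.105)
# chassis left edge
print("edge pts",onplane(cp,f([[48,62],[57,540]],305,135,5.9),.022)[:,:2])
o,_=load("w1"); cp=campose("wrist",o)
print("w1 lips z.017",onplane(cp,[[8,266],[73,240],[51,331],[116,311]],.017)[:,:2])
E
python3 t.py
```

```text
w7 resid [[0.2, -0.0], [0.1, 0.0], [-0.4, 0.1], [0.1, 0.1], [-0.2, -0.3], [0.1, 0.2]]
 nose [0.4732 0.199  0.0323] yaw -110.55 pitch(nose up) 0.0 roll(left up) -0.26
[[ 0.56601602  0.0209796 ]
 [ 0.56632415 -0.06614282]
 [ 0.47467942  0.01942257]
 [ 0.47492183 -0.06500924]
 [ 0.56632415 -0.06614282]
 [ 0.47492183 -0.06500924]]
bay dir -89.81612960871148 each [np.float64(-89.79735853152722), np.float64(-89.83549890669188)] sep 0.09140934514806019 len 0.0871229592681788
mouth [0.52028603 0.03942343]
edge pts [[0.68517324 0.03787012]
 [0.45640623 0.03785042]]
w1 lips z.017 [[ 0.4746809  -0.062704  ]
 [ 0.47491829  0.03334463]
 [ 0.56619954 -0.06491423]
 [ 0.56771882  0.03152093]]
```

```bash
cat > plan.py <<'E'
from pnp2 import *
import pickle
def save_rel(fn,px):
    M,t=solve(fn,model(.016)[:len(px)],px); o,_=load(fn); Rt=R.from_rotvec(o["tool_rot"]).as_matrix()
    pickle.dump((Rt.T@M,Rt.T@(t-o["tool_pos"])),open("rel.pkl","wb"))
def now(o=None):
    o=o or ctrl.get_obs(); Rr,tr=pickle.load(open("rel.pkl","rb")); Rt=R.from_rotvec(o["tool_rot"]).as_matrix()
    M=Rt@Rr; t=Rt@tr+o["tool_pos"]; x=M[:,0]
    print("t",o["t"],"nose bay x,y,z(mm):",((.039-t[1])*1000).round(1),((t[0]-.5205)*1000).round(1),((t[2]-.004)*1000).round(1),"yaw",np.degrees(np.arctan2(x[1],x[0])).round(2),"pitch",np.degrees(np.arcsin(x[2])).round(2),"roll",np.degrees(np.arcsin(M[2,1])).round(2),"F",o["contact_force"].round(1),"tq",o["wrist_torque"].round(2),"open",round(o["opening"],4))
    return M,t,o
def goto(bx,by,bz,yaw=-90,pitch=0,roll=0):
    """bay-frame target of nose in m; world heading; returns tool delta"""
    M,t,o=now(); Rr,tr=pickle.load(open("rel.pkl","rb"))
    tt=np.array([.5205+by,.039-bx,.004+bz])
    Mt=R.from_euler("ZYX",[yaw,-pitch,roll],degrees=True).as_matrix()
    Rt=Mt@Rr.T; pt=tt-Rt@tr
    R0=R.from_rotvec(o["tool_rot"])
    print("turn",np.degrees((R0.inv()*R.from_matrix(Rt)).as_rotvec()).round(2),"shift",R0.inv().apply(pt-o["tool_pos"]).round(4))
E
python3 - <<'E'
from plan import *
save_rel("w7",f([[106,33],[758,34],[162,133],[416,137],[438,347],[197,335]],60,135))
goto(-.045,0,.028)
E
```

```text
w7 resid [[0.2, -0.0], [0.1, 0.0], [-0.4, 0.1], [0.1, 0.1], [-0.2, -0.3], [0.1, 0.2]]
 nose [0.4732 0.199  0.0323] yaw -110.55 pitch(nose up) 0.0 roll(left up) -0.26
t 4.75 nose bay x,y,z(mm): -159.7 -47.7 27.9 yaw -110.57 pitch 0.03 roll -0.3 F [ 0.5 -1.  -2.5] tq [ 0.18 -0.06 -0.02] open 0.0045
turn [ -1.72   0.09 -20.49] shift [-0.0996  0.0344  0.0068]
```

>>> jog_arm([
  [[-0.04,0,-0.5],[-0.002,0.001,0.0],0.0],
  [[-0.1,0,-1.6],[-0.007,0.002,0.0],0.0],
  [[-0.3,0,-3.5],[-0.016,0.005,0.001],0.0],
  [[-0.5,0,-6.0],[-0.028,0.01,0.002],0.0],
  [[-0.7,0.03,-8.5],[-0.041,0.014,0.003],0.0],
  [[-0.9,0.05,-11.0],[-0.054,0.019,0.004],0.0],
  [[-1.1,0.06,-13.5],[-0.067,0.023,0.005],0.0],
  [[-1.3,0.07,-16.0],[-0.079,0.027,0.006],0.0],
  [[-1.5,0.08,-18.2],[-0.09,0.031,0.006],0.0],
  [[-1.6,0.09,-19.7],[-0.097,0.033,0.007],0.0],
  [[-1.7,0.09,-20.4],[-0.1,0.034,0.007],0.0],
  [[-1.7,0.09,-20.5],[-0.1,0.034,0.007],0.0],
])

```text
t: 5.75
tool_pos: [0.5195, 0.2256, 0.0574]
tool_rot: [2.184, 2.185, -0.071]
contact_force: [0.4, 1.0, -2.0]
opening: 0.0043
```

```bash
python3 - <<'E'
from plan import *
now()
o,im=snap("wrist","w8")
E
```

```text
t 5.75 nose bay x,y,z(mm): -43.7 -1.2 27.5 yaw -90.06 pitch 0.01 roll -0.07 F [ 0.4  1.  -2. ] tq [ 0.29  0.01 -0.  ] open 0.0043
```

View pics/w8.png

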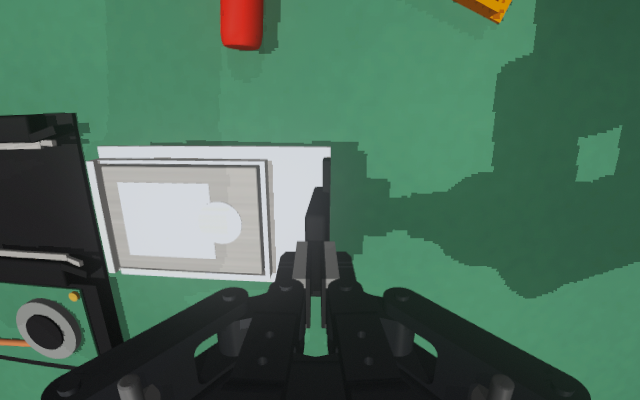

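```bash
python3 - <<'E'
import cv2
im=cv2.imread("pics/w8.png"); cv2.imwrite("pics/w8c.png",cv2.resize(im[100:290,0:285],None,fx=2.8,fy=2.8,interpolation=cv2.INTER_CUBIC))
cv2.imwrite("pics/w8d.png",cv2.resize(im[135:295,60:345],None,fx=2.8,fy=2.8,interpolation=cv2.INTER_CUBIC))
E
```

```text
(no output)
```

View pics/w8c.png

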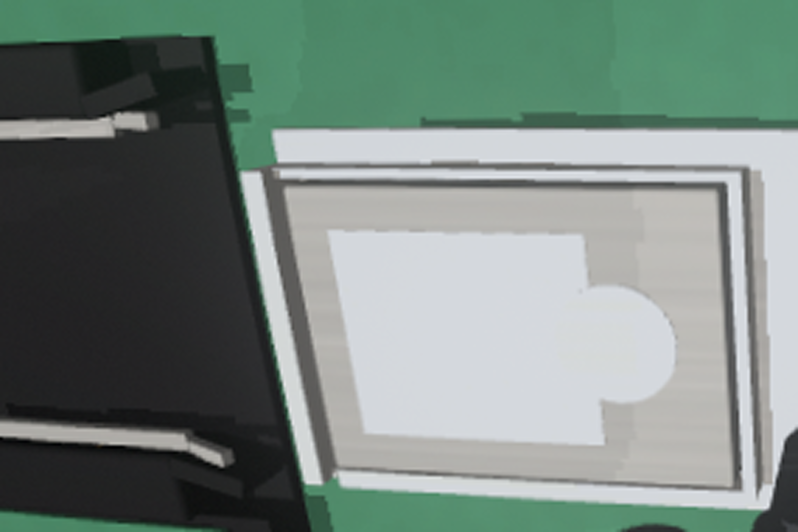

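View pics/w8d.png

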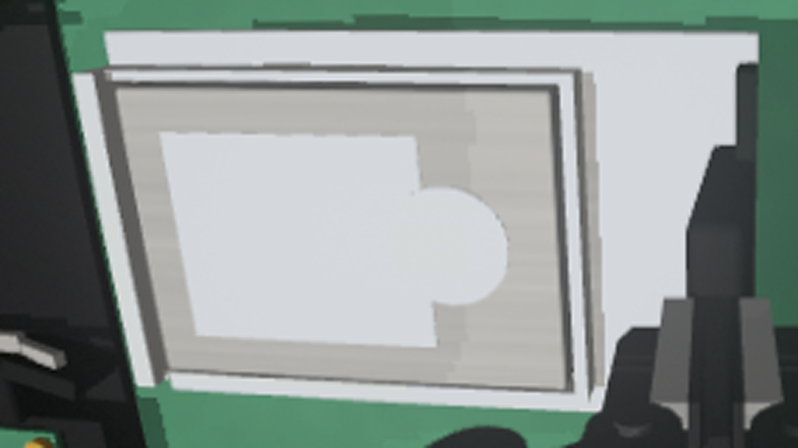

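```bash
python3 - <<'E'
from pnp2 import *
o,_=load("w8"); cp=campose("wrist",o)
names=["up far out(0,122)","up in(0,138)","up out(112,118)","up in(113,136)","lo in top(188,432)","lo out(190,450)","lo(0,422)","lo(0,438)"]
print(onplane(cp,f([[1,122],[1,138],[112,118],[113,136],[188,432],[190,450],[1,421],[1,438]],0,100),.017)[:,:2].round(4))
print("chassis edge z.022",onplane(cp,f([[212,37],[310,531]],0,100),.022)[:,:2].round(4))
E
```

```text
[[ 0.4727 -0.0163]
 [ 0.477  -0.0176]
 [ 0.4722  0.0202]
 [ 0.4769  0.0194]
 [ 0.5622  0.0212]
 [ 0.568   0.0203]
 [ 0.5625 -0.0459]
 [ 0.5684 -0.048 ]]
chassis edge z.022 [[0.4523 0.0589]
 [0.589  0.0582]]
```

```bash
python3 - <<'E'
from pnp2 import *
o,_=load("w8"); cp=campose("wrist",o)
for P in ([.455,.038,.022],[.455,.038,0],[.4725,.0195,.017],[.475,.039,.022]): print(P,(proj(cp,P)-[0,100])*2.8)
o,im=snap("top","t8"); cv2.imwrite("pics/t8c.png",cv2.resize(im[160:240,240:360,::-1],None,fx=6.5,fy=6.5,interpolation=cv2.INTER_CUBIC))
E
```

```text
[0.455, 0.038, 0.022] [[140.08699246  49.46823917]]
[0.455, 0.038, 0] [[205.79944875  43.86136175]]
[0.4725, 0.0195, 0.017] [[108.97612653 118.2609716 ]]
[0.475, 0.039, 0.022] [[159.17827076 129.90997898]]
```

View pics/t8c.png

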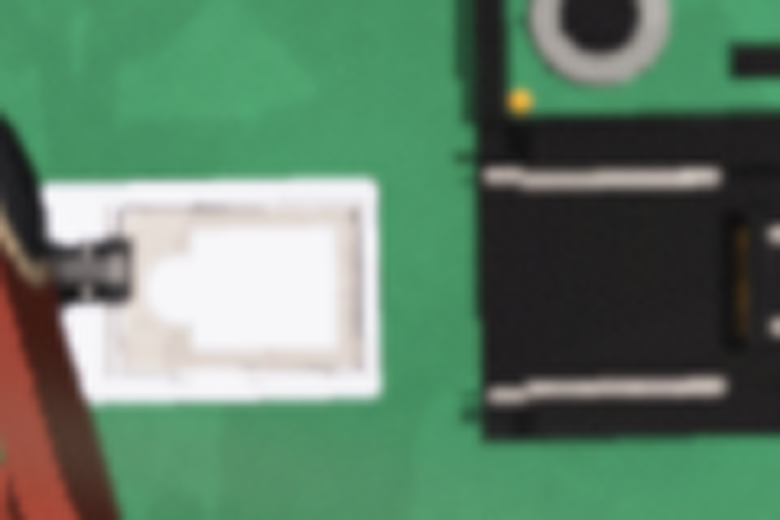

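```bash
sed -i 's/\.5205/.520/g' plan.py; python3 - <<'E'
from plan import *
cp=campose("top")
P=onplane(cp,f([[379,178],[382,399]],240,160,6.5),.0355)[:,:2]; print("tray nose corners",P, P.mean(0))
P=onplane(cp,f([[520,178],[526,388],[720,176],[724,385]],240,160,6.5),.017)[:,:2]; print(P,(P[0]+P[1])/2,(P[2]+P[3])/2)
goto(-.020,0,.0025,yaw=-90,pitch=-.5)
E
```

```text
tray nose corners [[0.5659712  0.0812626 ]
 [0.47135603 0.08160227]] [0.51866361 0.08143244]
[[ 0.56648055  0.02075359]
 [ 0.47533814  0.01993373]
 [ 0.56574424 -0.0661257 ]
 [ 0.47494678 -0.06578515]] [0.52090935 0.02034366] [ 0.52034551 -0.06595543]
t 5.85 nose bay x,y,z(mm): -44.6 -0.4 27.7 yaw -90.05 pitch -0.02 roll -0.04 F [-0.9 -0.6 -2.2] tq [ 0.21 -0.02  0.01] open 0.0044
turn [-0.04  0.48 -0.04] shift [-0.0231  0.0001  0.0256]
```

>>> jog_arm([
  [[0,0,0],[-0.002,0,0.003],0.0],
  [[0,0.1,0],[-0.005,0.001,0.007],0.0],
  [[0,0.2,0],[-0.009,0.001,0.012],0.0],
  [[0,0.3,0],[-0.013,0.001,0.017],0.0],
  [[0,0.4,0],[-0.017,0.001,0.021],0.0],
  [[0,0.5,0],[-0.021,0.001,0.024],0.0],
  [[0,0.5,0],[-0.023,0.001,0.0255],0.0],
  [[0,0.5,0],[-0.023,0.001,0.0255],0.0],
  [[0,0.5,0],[-0.023,0.001,0.0255],0.0],
])

```text
t: 6.6
tool_pos: [0.5212, 0.2015, 0.034]
tool_rot: [2.188, 2.189, -0.061]
contact_force: [0.2, -0.5, -1.9]
opening: 0.0047
```

```bash
python3 - <<'E'
from plan import *
now()
o,im=snap("wrist","w9"); im=im[:,:,::-1]
cv2.imwrite("pics/w9c.png",cv2.resize(im[100:300,0:345],None,fx=2.3,fy=2.3,interpolation=cv2.INTER_CUBIC))
goto(.030,0.00,.0025,yaw=-90,pitch=-.5)
E
```

```text
t 6.6 nose bay x,y,z(mm): -19.9 1.0 2.7 yaw -90.04 pitch -0.52 roll -0.02 F [ 0.2 -0.5 -1.9] tq [ 0.19 -0.01 -0.02] open 0.0047
t 6.65 nose bay x,y,z(mm): -20.1 1.2 2.9 yaw -90.02 pitch -0.52 roll 0.0 F [ 0.9  0.3 -1.9] tq [ 0.29 -0.04  0.05] open 0.0046
turn [-0.   -0.02 -0.02] shift [-0.0499 -0.0013  0.0035]
```

View pics/w9c.png

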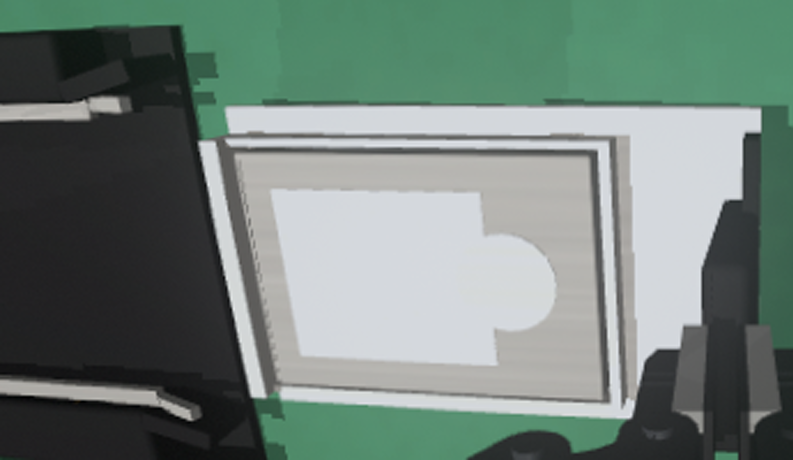

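```bash
python3 - <<'E'
from plan import *
M6=model(.016)[:6]
solve("w9",M6,f([[226,107],[761,109],[271,190],[480,193],[497,365],[300,356]],0,100,2.3))
o,_=load("w9"); cp=campose("wrist",o)
P=onplane(cp,f([[89,100],[90,118],[155,391],[160,406],[2,107],[2,122],[2,378],[2,393]],0,100,2.3),.017)[:,:2].round(4); print(P)
E
```

```text
w9 resid [[0.1, 0.1], [0.0, -0.0], [-0.2, -0.1], [0.0, 0.1], [0.0, -0.0], [0.0, -0.0]]
 nose [0.521  0.0589 0.0066] yaw -90.1 pitch(nose up) -0.57 roll(left up) 0.12
[[ 0.4717  0.0208]
 [ 0.4768  0.0199]
 [ 0.5629  0.0196]
 [ 0.5683  0.02  ]
 [ 0.4732 -0.01  ]
 [ 0.4776 -0.0113]
 [ 0.5621 -0.0394]
 [ 0.5678 -0.0415]]
```

>>> jog_arm([
  [[0,0,0],[-0.001,0,0.0],0.0],
  [[0,0,0],[-0.004,-0.0005,0.0],0.0],
  [[0,0,0],[-0.008,-0.0005,0.0005],0.0],
  [[0,0,0],[-0.013,-0.0005,0.0008],0.0],
  [[0,0,0],[-0.018,-0.0005,0.001],0.0],
  [[0,0,0],[-0.023,-0.0005,0.0013],0.0],
  [[0,0,0],[-0.029,-0.0005,0.0017],0.0],
  [[0,0,0],[-0.035,-0.0005,0.002],0.0],
  [[0,0,0],[-0.041,-0.0005,0.0024],0.0],
  [[0,0,0],[-0.046,-0.0005,0.0027],0.0],
  [[0,0,0],[-0.05,-0.0005,0.003],0.0],
  [[0,0,0],[-0.05,-0.0005,0.003],0.0],
])

```text
t: 7.65
tool_pos: [0.5206, 0.1508, 0.0339]
tool_rot: [2.188, 2.189, -0.061]
contact_force: [1.0, -0.2, -2.0]
opening: 0.0045
```

```bash
python3 - <<'E'
from plan import *
now()
o,im=snap("wrist","w10"); im=im[:,:,::-1]
cv2.imwrite("pics/w10c.png",cv2.resize(im[100:300,0:345],None,fx=2.3,fy=2.3,interpolation=cv2.INTER_CUBIC))
goto(.080,0.00,.0025,yaw=-90,pitch=-.5)
E
```

```text
t 7.65 nose bay x,y,z(mm): 30.9 0.4 2.7 yaw -90.06 pitch -0.5 roll -0.03 F [ 1.  -0.2 -2. ] tq [0.28 0.02 0.03] open 0.0045
t 7.7 nose bay x,y,z(mm): 30.4 0.5 2.7 yaw -90.05 pitch -0.52 roll -0.03 F [ 0.2 -0.2 -1.1] tq [ 0.18 -0.02  0.04] open 0.0046
turn [-0.03 -0.02 -0.05] shift [-0.0495 -0.0006  0.0032]
```

View pics/w10c.png

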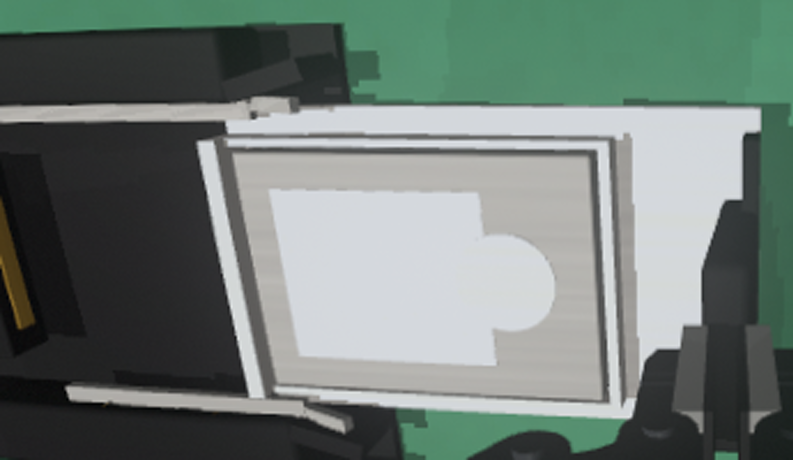

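>>> jog_arm([
  [[0,0,0],[-0.001,0,0.0],0.0],
  [[0,0,0],[-0.004,0,0.0],0.0],
  [[0,0,0],[-0.008,0,0.0005],0.0],
  [[0,0,0],[-0.013,0,0.0008],0.0],
  [[0,0,0],[-0.018,0,0.001],0.0],
  [[0,0,0],[-0.023,0,0.0014],0.0],
  [[0,0,0],[-0.029,0,0.0018],0.0],
  [[0,0,0],[-0.035,0,0.0022],0.0],
  [[0,0,0],[-0.041,0,0.0026],0.0],
  [[0,0,0],[-0.046,0,0.0029],0.0],
  [[0,0,0],[-0.049,0,0.0031],0.0],
  [[0,0,0],[-0.05,0,0.0032],0.0],
])

```text
t: 8.7
tool_pos: [0.5207, 0.1009, 0.0338]
tool_rot: [2.188, 2.189, -0.061]
contact_force: [-0.5, -0.3, -3.0]
opening: 0.0044
```

```bash
python3 - <<'E'
from plan import *
now()
o,im=snap("wrist","w11"); im=im[:,:,::-1]
cv2.imwrite("pics/w11c.png",cv2.resize(im[100:300,0:345],None,fx=2.3,fy=2.3,interpolation=cv2.INTER_CUBIC))
goto(.108,0.00,.0025,yaw=-90,pitch=-.5)
E
```

```text
t 8.7 nose bay x,y,z(mm): 80.8 0.5 2.6 yaw -90.05 pitch -0.51 roll -0.03 F [-0.5 -0.3 -3. ] tq [ 0.22 -0.02 -0.01] open 0.0044
t 8.75 nose bay x,y,z(mm): 80.6 0.5 2.5 yaw -90.05 pitch -0.51 roll -0.03 F [-0.4  0.3 -2.7] tq [ 0.23 -0.    0.02] open 0.0043
turn [-0.03 -0.01 -0.04] shift [-0.0273 -0.0007  0.0017]
```

View pics/w11c.png

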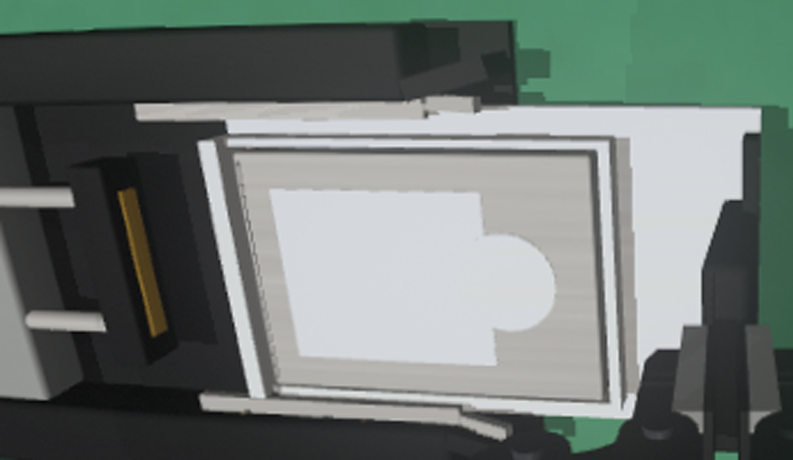

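>>> jog_arm([
  [[0,0,0],[-0.001,0,0.0],0.0],
  [[0,0,0],[-0.003,0,0.0002],0.0],
  [[0,0,0],[-0.006,0,0.0004],0.0],
  [[0,0,0],[-0.01,0,0.0006],0.0],
  [[0,0,0],[-0.014,0,0.0009],0.0],
  [[0,0,0],[-0.018,0,0.0011],0.0],
  [[0,0,0],[-0.022,0,0.0013],0.0],
  [[0,0,0],[-0.025,0,0.0015],0.0],
  [[0,0,0],[-0.027,0,0.0017],0.0],
  [[0,0,0],[-0.0275,0,0.0017],0.0],
  [[0,0,0],[-0.0275,0,0.0017],0.0],
])

```text
t: 9.67
tool_pos: [0.5207, 0.0737, 0.0337]
tool_rot: [2.187, 2.189, -0.061]
contact_force: [-0.4, 0.1, -1.7]
opening: 0.0043
```

```bash
python3 - <<'E'
from plan import *
now()
o,im=snap("wrist","w12"); im=im[:,:,::-1]
cv2.imwrite("pics/w12c.png",cv2.resize(im[100:300,0:345],None,fx=2.3,fy=2.3,interpolation=cv2.INTER_CUBIC))
now()
goto(.115,0.00,.0025,yaw=-90,pitch=-.5)
E
```

```text
t 9.6667 nose bay x,y,z(mm): 107.9 0.6 2.5 yaw -90.03 pitch -0.51 roll -0.03 F [-0.4  0.1 -1.7] tq [ 0.22 -0.   -0.02] open 0.0043
t 9.7167 nose bay x,y,z(mm): 107.7 0.6 2.5 yaw -90.02 pitch -0.52 roll -0.03 F [-0.4  0.4 -1.6] tq [ 0.24 -0.02 -0.01] open 0.0043
t 9.7167 nose bay x,y,z(mm): 107.7 0.6 2.5 yaw -90.02 pitch -0.52 roll -0.03 F [-0.4  0.4 -1.6] tq [ 0.24 -0.02 -0.01] open 0.0043
turn [-0.03 -0.02 -0.02] shift [-0.0072 -0.0007  0.0004]
```

View pics/w12c.png

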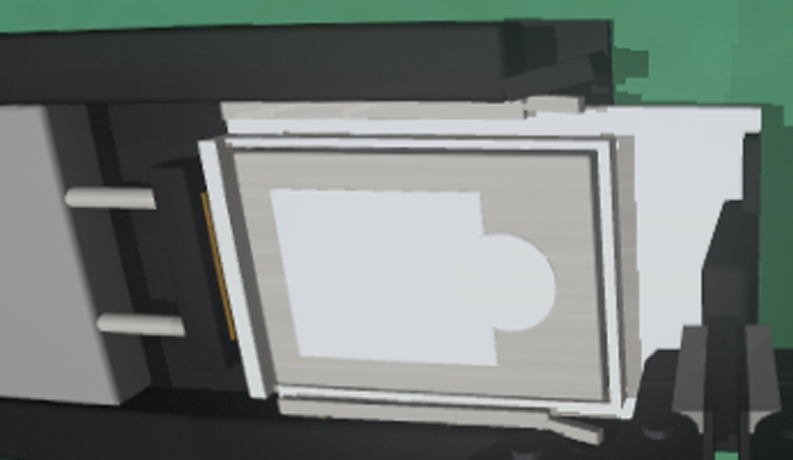

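>>> jog_arm([
  [[0,0,0],[-0.001,0,0.0],0.0],
  [[0,0,0],[-0.002,0,0.0001],0.0],
  [[0,0,0],[-0.003,0,0.0002],0.0],
  [[0,0,0],[-0.004,0,0.0002],0.0],
  [[0,0,0],[-0.005,0,0.0003],0.0],
  [[0,0,0],[-0.006,0,0.0003],0.0],
  [[0,0,0],[-0.007,0,0.0004],0.0],
  [[0,0,0],[-0.0075,0,0.0004],0.0],
  [[0,0,0],[-0.0075,0,0.0004],0.0],
])

```text
t: 10.47
tool_pos: [0.521, 0.0668, 0.034]
tool_rot: [2.188, 2.19, -0.059]
contact_force: [0.2, 2.3, -2.1]
opening: 0.0046
```

```bash
python3 - <<'E'
from plan import *
now()
E
```

```text
t 10.4667 nose bay x,y,z(mm): 114.8 0.8 2.6 yaw -90.02 pitch -0.56 roll 0.0 F [ 0.2  2.3 -2.1] tq [ 0.7  -0.07 -0.05] open 0.0046
```

>>> jog_arm([
  [[0,0,0],[-0.001,0,0.0],0.0],
  [[0,0,0],[-0.002,0,0.0001],0.0],
  [[0,0,0],[-0.003,0,0.0002],0.0],
  [[0,0,0],[-0.004,0,0.0002],0.0],
  [[0,0,0],[-0.005,0,0.0003],0.0],
  [[0,0,0],[-0.005,0,0.0003],0.0],
  [[0,0,0],[-0.005,0,0.0003],0.0],
])

```text
t: 11.05
tool_pos: [0.521, 0.062, 0.034]
tool_rot: [2.188, 2.19, -0.058]
contact_force: [0.1, 6.2, -0.2]
opening: 0.0042
```

```bash
python3 - <<'E'
from plan import *
now()
o,im=snap("wrist","w13"); im=im[:,:,::-1]
cv2.imwrite("pics/w13c.png",cv2.resize(im[100:300,0:345],None,fx=2.3,fy=2.3,interpolation=cv2.INTER_CUBIC))
now()
E
```

```text
t 11.05 nose bay x,y,z(mm): 119.6 0.9 2.6 yaw -90.03 pitch -0.6 roll 0.0 F [ 0.1  6.2 -0.2] tq [ 1.24 -0.03  0.02] open 0.0042
t 11.1 nose bay x,y,z(mm): 119.5 0.8 2.6 yaw -90.03 pitch -0.6 roll 0.0 F [ 0.1  6.6 -0.8] tq [ 1.22 -0.08  0.01] open 0.0046
```

View pics/w13c.png

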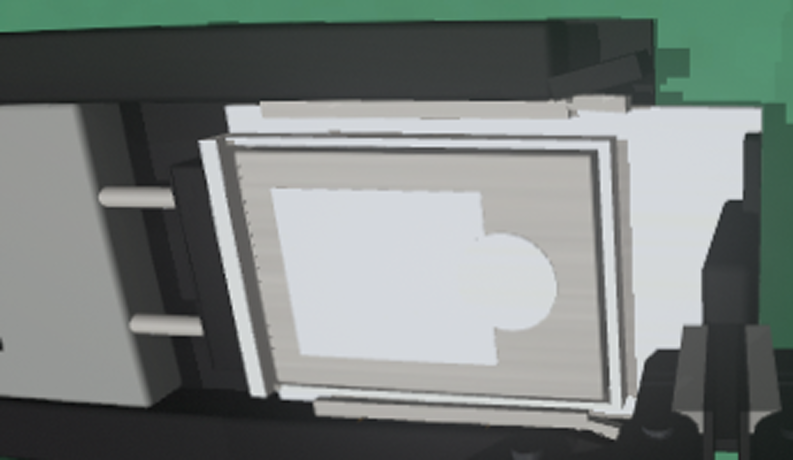

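>>> jog_arm([
  [[0,0,0],[-0.001,0,0.0],0.0],
  [[0,0,0],[-0.002,0,0.0001],0.0],
  [[0,0,0],[-0.003,0,0.0002],0.0],
  [[0,0,0],[-0.0035,0,0.0002],0.0],
  [[0,0,0],[-0.0035,0,0.0002],0.0],
  [[0,0,0],[-0.0035,0,0.0002],0.0],
])

```text
t: 11.6
tool_pos: [0.5211, 0.0591, 0.0342]
tool_rot: [2.189, 2.19, -0.057]
contact_force: [-0.5, 8.1, 0.4]
opening: 0.0046
```

```bash
python3 - <<'E'
from plan import *
now()
o,im=snap("wrist","w14"); im=im[:,:,::-1]
cv2.imwrite("pics/w14c.png",cv2.resize(im[100:300,0:345],None,fx=2.3,fy=2.3,interpolation=cv2.INTER_CUBIC))
for i in range(3): get_image("top"); print(ctrl.get_obs()["contact_force"])
E
```

```text
t 11.6 nose bay x,y,z(mm): 122.4 0.9 2.5 yaw -90.03 pitch -0.67 roll 0.02 F [-0.5  8.1  0.4] tq [ 1.6  -0.06  0.01] open 0.0046
[ 0.35350131  7.96047559 -0.12050518]
[-0.30479073  7.61349267 -0.2684371 ]
[0.53314989 8.09094054 0.18007454]
```

View pics/w14c.png

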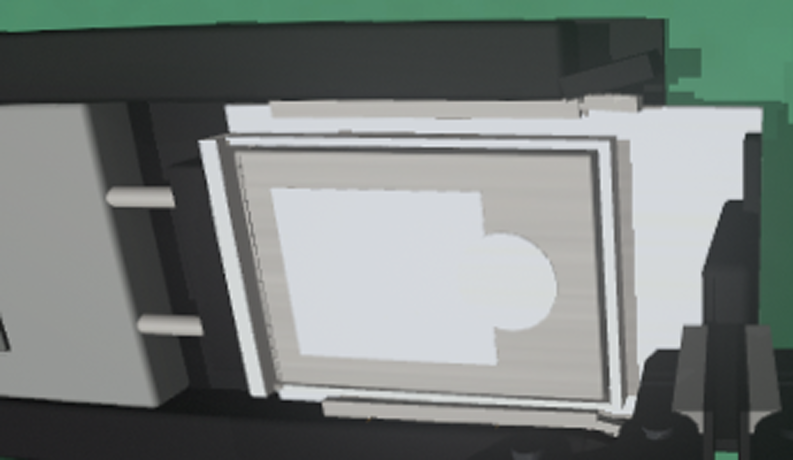

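>>> jog_arm([
  [[0,0,0],[-0.0008,0,0.0],0.0],
  [[0,0,0],[-0.0015,0,0.0001],0.0],
  [[0,0,0],[-0.0015,0,0.0001],0.0],
  [[0,0,0],[-0.0015,0,0.0001],0.0],
  [[0,0,0],[-0.0015,0,0.0001],0.0],
  [[0,0,0],[-0.0015,0,0.0001],0.0],
  [[0,0,0],[-0.0015,0,0.0001],0.0],
  [[0,0,0],[-0.0015,0,0.0001],0.0],
  [[0,0,0],[-0.0015,0,0.0001],0.0],
  [[0,0,0],[-0.0015,0,0.0001],0.0],
  [[0,0,0],[-0.0015,0,0.0001],0.0],
  [[0,0,0],[-0.0015,0,0.0001],0.0],
])

```text
t: 12.8
tool_pos: [0.5211, 0.0579, 0.0342]
tool_rot: [2.189, 2.191, -0.056]
contact_force: [0.3, 8.6, -0.2]
opening: 0.0044
```

```bash
python3 - <<'E'
from plan import *
F=[]
for i in range(4): F.append(ctrl.get_obs()["contact_force"]); get_image("top")
print(np.mean(F,0)); now()
E
```

```text
[-0.02700504  8.97454743  0.27246048]
t 13.0 nose bay x,y,z(mm): 123.6 1.0 2.5 yaw -90.03 pitch -0.7 roll 0.02 F [-0.1  8.7 -0.1] tq [ 1.74 -0.04 -0.05] open 0.0046
```

>>> jog_arm([
  [[0,0,0],[0,0,0],0.0],
  [[0,0,0],[0,0,0],0.0],
  [[0,0,0],[0,0,0],0.0],
  [[0,0,0],[0,0,0],0.0],
  [[0,0,0],[0,0,0],0.0],
  [[0,0,0],[0,0,0],0.0],
  [[0,0,0],[0,0,0],0.0],
  [[0,0,0],[0,0,0],0.0],
  [[0,0,0],[0,0,0],0.0],
  [[0,0,0],[0,0,0],0.0],
  [[0,0,0],[0,0,0],0.0],
  [[0,0,0],[0,0,0],0.0],
])

```text
t: 14.0
tool_pos: [0.5211, 0.058, 0.0342]
tool_rot: [2.189, 2.191, -0.056]
contact_force: [0.2, 8.6, -0.0]
opening: 0.0045
```

>>> jog_arm([
  [[0,0,0],[0,0,0],0.0],
  [[0,0,0],[0,0,0],0.0],
  [[0,0,0],[0,0,0],0.0],
  [[0,0,0],[0,0,0],0.0],
  [[0,0,0],[0,0,0],0.0],
  [[0,0,0],[0,0,0],0.0],
  [[0,0,0],[0,0,0],0.0],
  [[0,0,0],[0,0,0],0.0],
  [[0,0,0],[0,0,0],0.0],
  [[0,0,0],[0,0,0],0.0],
  [[0,0,0],[0,0,0],0.0],
  [[0,0,0],[0,0,0],0.0],
])

```text
t: 15.0
tool_pos: [0.5211, 0.0579, 0.0342]
tool_rot: [2.189, 2.191, -0.056]
contact_force: [-0.4, 7.9, -0.1]
opening: 0.0041
```

>>> jog_arm([
  [[0,0,0],[0,0,0],0.0],
  [[0,0,0],[0,0,0],0.0],
  [[0,0,0],[0,0,0],0.0],
  [[0,0,0],[0,0,0],0.0],
  [[0,0,0],[0,0,0],0.0],
  [[0,0,0],[0,0,0],0.0],
  [[0,0,0],[0,0,0],0.0],
  [[0,0,0],[0,0,0],0.0],
  [[0,0,0],[0,0,0],0.0],
  [[0,0,0],[0,0,0],0.0],
  [[0,0,0],[0,0,0],0.0],
  [[0,0,0],[0,0,0],0.0],
])

```text
t: 16.0
tool_pos: [0.5211, 0.0579, 0.0342]
tool_rot: [2.189, 2.191, -0.056]
contact_force: [-0.6, 9.6, -0.2]
opening: 0.0043
```

```bash
python3 - <<'E'
from plan import *
o,im=snap("wrist","w15"); im=im[:,:,::-1]
cv2.imwrite("pics/w15c.png",cv2.resize(im[100:300,0:345],None,fx=2.3,fy=2.3,interpolation=cv2.INTER_CUBIC))
F=[]
for i in range(4): F.append(ctrl.get_obs()["contact_force"]); get_image("top")
print(np.mean(F,0)); now()
E
```

```text
[0.18246357 8.60995242 0.62908169]
t 16.25 nose bay x,y,z(mm): 123.6 1.0 2.5 yaw -90.03 pitch -0.7 roll 0.03 F [-0.4  8.8 -0. ] tq [ 1.69 -0.08 -0.  ] open 0.0044
```

View pics/w15c.png

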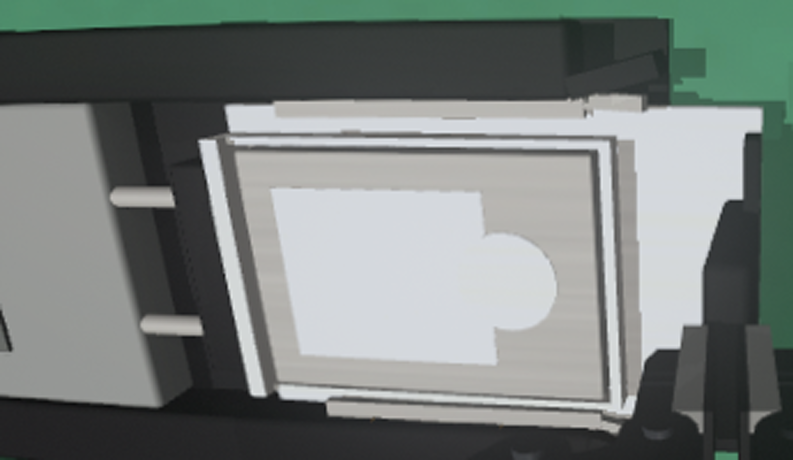

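```bash
python3 - <<'E'
from plan import *
solve("w15",model(.016)[:6],f([[226,105],[762,108],[271,188],[480,192],[497,365],[300,355]],0,100,2.3))
print(job.finish_job())
E
```

```text
w15 resid [[0.2, 0.2], [0.2, 0.0], [-0.3, 0.0], [-0.0, 0.0], [-0.0, -0.2], [-0.1, -0.1]]
 nose [ 0.5205 -0.0842  0.0066] yaw -90.14 pitch(nose up) -1.09 roll(left up) 0.12
the job is handed in; nothing more can be done
None
```

The loaded tray is in the bay, under both lips, and pressed on the connector. I handed the job in with the fingers still gripping the handle and pushing. Handing in gave no verdict.

- **Grip:** I held the handle across its 10 mm thickness. On the first lift the tray sagged about 4° nose down in the grip. I levelled it by tilting the tool and raised the grip force from 70 N to 100 N; it held after that.
- **Push force:** The mean of short runs of wrist-force readings was 9.0 N at the start of the hold and 8.6 N at the end. Single readings ranged from 7.9 to 9.6 N over more than 3 s of holding.
- **Final pose:** My last camera fit put the nose about 123 mm inside the mouth, within 1 mm of the middle line and 2.6 mm above the floor. Heading was off by 0.1° and pitch was 1.1° nose down. The drive was still in its pocket.
- **Disagreements:** The spring force worked out from the tray's position is about 8 N, slightly below the wrist reading; both are inside 6–12 N. The last camera fit also shows about 0.4° more nose-down pitch than the hand pose predicts. That is small against the 4.6° limit.
- **Other objects:** I did not check the positions of the other things afterwards. The planned path kept clear of them, and the force readings showed no unexpected contact.

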